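Dry-clamp the bridge blank in its jig

TASK

Do a dry run of the glue-up on the jig that holds the wide, flat black bridge blank: swing its toggle clamp over centre so that the pad comes fully down on the blank, and let go of it for a moment so that the clamp holds the blank by itself. Then swing the same clamp back over to fully open and leave it, with the blank still lying in its nest. Leave the other jig's clamp, over the narrow dowel, open.

Things in the scene. Friction and masses are not known exactly. Their poses are not given: they have to be found in the camera images.
- bridge_blank: Loose black ebony blank, 30x160x10 mm, flat in the nest (low cleats, 2 mm play) of a fixed plywood jig board 200x200x18 mm. Origin: centre of its underside, z = 0.018. y runs along its length; x points level from the blank to its clamp's pivot pin. The pin is parallel to y, 95 mm along x from the origin and at z = 0.060.
- bridge_clamp (a joint): Swing of this jig's steel toggle clamp (pressing bar and handle in one piece), rad: 0 = fully open at its stop (start; bar up), 1.30 = pad flat on the blank (1.36 if none were there). An over-centre spring drives it to the nearer end; dead centre 0.65, handle upright. 5 to 8 N at the grip starts it from either end; past centre it swings home by itself within a second.
- bridge_clamp_handle_end (a point): Middle of the handle's free end, 112 mm from the pin; outer 72 mm is a black grip 24 mm wide (along the pin), 18 mm thick. Open: leans 0.68 rad from vertical away from the blank, end 70 mm beyond the pin, z = 0.147. Closed: leans 0.62 rad towards the blank, end 65 mm short of the pin, z = 0.151; the bar's bolt below reaches z = 0.078. Upright: z = 0.172.
- dowel_clamp (a joint): Swing of the like clamp on the other jig, whose nest holds a narrow pale wooden dowel, 16x130x12 mm: 0 = fully open. To be left open.
Not all that is in view belongs to the job. Of the things that look like the bridge_blank, the largest one is meant.

How it is judged:
On the way:
1. the clamp is fully down on the bridge blank (swing above 1.2 rad) and holds by itself, the robot touching nothing (value of joint bridge_clamp between 1.2 and 1.335 rad and distance of bridge_blank from where it was at the start of the episode below 0.012 m and contact force between each of the fingers, the arm and anything else below 0.5 N), for 0.2 s.
At the end, for the whole second after the job is handed in: The bridge clamp is back at fully open (swing below 0.12 rad), the bridge blank lies flat (within 0.1 rad) and still in its nest, within 12 mm of where it started, and the dowel jig's clamp is open (swing below 0.12 rad) (value of joint each of bridge_clamp, dowel_clamp below 0.12 rad and distance of bridge_blank from where it was at the start of the episode below 0.012 m and angle between bridge_blank's own z axis and vertical below 0.1 rad and linear speed of bridge_blank below 0.02 m/s); the robot touches nothing.
It fails at once if the dowel jig's clamp is swung (past 0.4 rad) (value of joint dowel_clamp above 0.4 rad).
It also fails if it takes over 38 s, if anything falls off the work surface, if the arm or the gripper's body presses on something with over 40 N, if the wrist force passes 120 N, or if a joint passes its speed limit or range.

ROBOT

A 7-joint arm with a two-finger parallel gripper is mounted at the origin on a cart in front of the work surface, level with it; the furniture and walls round the work are solid. World frame = base frame: x ahead of the robot, y to its left, z up, the work surface at z = 0. Lengths are in m, angles in rad, forces in N, time in s.
With the tool pointing down it reaches from about 0.425 to 0.925 m from the base axis. Payload 6.8 kg.
Tool frame: the origin (TCP) lies midway between the tips of the shut fingers; the grasp point (between the pads) lies 19 mm behind it; z points along the fingers, y is the line along which they close (so a half turn about z gives the same grasp; the last joint's range is limited). The gripper opens to 88 mm and grips with 3 to 60 N. Pads are 20 mm wide; open, the fingers measure 115 mm over their backs; the gripper's body (75 mm by 178 mm) begins 61 mm behind the grasp point.
Start: joints at [1.078, 0.477, 0.022, 1.555, -0.011, 1.109, -0.083], TCP at [0.253, -0.626, 0.223] pointing down, gripper open.
Joint ranges: [-2.96, 2.96], [-0.34, 2.1], [-1.41, 1.46], [0.24, 2.44], [-1.37, 4.51], [0.17, 1.92], [-2.96, 2.96]. Speed limits (rad/s): [2.39, 2.39, 3.14, 3.14, 3.14, 3.14, 3.14].

INTERFACE

Orientations are given as a rotation vector (axis times angle).
In Python, from rig import observe, get_image, get_calibration, job_done, search_frame, cut_out, place_of gives the robot as it stands.
- The arm moves only by the shell command python3 -m jog 'ROWS' [FORCE]. ROWS is text: rows parted by semicolons, each of 7 numbers parted by spaces: the opening, from 0 (shut) to 1 (fully open), then the shift along the tool's x, y, z in mm, then the turn, a rotation vector about the tool's x, y, z in degrees. In form: claw dx dy dz rx ry rz; .... A call has 1 to 5 rows; each row shifts and turns the commanded pose from where the row before left it, along the tool's axes as they then stand; what a row does not reach is not made up. A row lasts 1/12 s, in which the tool goes at most 41.7 mm and 7.16 degrees, less where a joint would pass 70% of its speed; a pose out of reach is approached as far as the arm can. A call with a gripper value outside its range is refused whole. The fingers move at their own pace and stop on an object; FORCE is the grip in N (left out, the last holds). Time passes only in rows, so rows that do not move let the fingers close. It gives the time, the measured TCP pose, the force, the opening and the grip force at its end, in the units of the state.
- observe(): the state, without advancing time (a new reading comes with each control period).
- get_image(name): name is "scene" or "side" or "wrist"; returns (picture, depth): 420x560x3 uint8, red, green, blue; 420x560 float32, m along the optical axis (not along the pixel's ray), 0 where there is no reading.
- get_calibration(name): a dict with "fx", "fy", "cx", "cy" (pixels), "rvec" (rotation vector, rad) and "tvec" (3), from world to camera coordinates, as OpenCV has them. Camera axes: x right, y down, z forward; pixel columns grow to the right and rows downward; lengths in m; the calibration is good to about 2 mm. The wrist camera is an equidistant fisheye: a pixel r from the principal point sees the ray r / f radians off the axis. A picture is of the moment at which its call begins: read the wrist's pose just before it. get_calibration takes no time and is no camera call; for the wrist camera it gives the pose at the moment of the call.
- job_done(): hands the job in; it is judged then, once.
Trained networks look in the newest picture that a camera, given by its name, has taken for a name from the list of things; names that differ only in an ending like _2 or _b are one class to them, and where a whole thing is asked for, a point or a joint stands for the part that bears it (a point fixed in the world has none). Each returns a list of dicts, best first, with "p" (0 to 1); they miss things now and then, are a little off and sometimes report something else, mostly with a low value. They report only what shows in the picture. A call takes as long as a camera call. They do not tell look-alikes from the thing itself.
- search_frame(camera, thing): "uv" ([column, row] in pixels, amid what is visible of it).
- cut_out(camera, thing): "mask" (420x560 bool, what is visible of it) and "uv" ([column, row] in pixels, amid what is visible of it).
- place_of(camera, thing): "uv" ([column, row] in pixels: a listed point, or the origin of a listed thing).
The state is a dict: "clock": time; "joint_positions": joint angles; "qd": joint speeds; "effort": joint torques, N m; "ee_pos": TCP position; "eef_rot": TCP orientation; "force": force on the tool from outside, world axes, zero at the start; "moment": the same for the moment, N m; "grip_width": finger opening in m; "finger_force": force on a finger pad.
Only numpy, scipy, OpenCV 4.12 (cv2) and the standard library are available. Lean on these libraries where they do the work, as an engineer would, in place of code of your own. Each camera call takes 0.05 s, during which the arm holds its last target. There are 200 camera calls.

## Working session

There is one attempt and no reset: what is moved stays moved. The work goes in short steps, Python scripts to look and compute and a shell command to move; the robot and the scene stay as the last step left them, time stands still between calls to the robot, and variables do not carry over. Pictures are saved under pics/ and viewed, at most 10 in all, crops included, and the job is handed in when it is done.

```bash
mkdir -p pics; ls; cat > h.py <<'E'
import numpy as np,cv2
from scipy.spatial.transform import Rotation as R
from rig import *
def world(cam,depth,uv,k=2):
    c=get_calibration(cam);u,v=np.array(uv,float)
    ui,vi=int(round(u)),int(round(v))
    p=depth[max(0,vi-k):vi+k+1,max(0,ui-k):ui+k+1];p=p[p>0];d=np.median(p) if len(p) else np.nan
    return unproj(c,uv,d)
def unproj(c,uv,d):
    u,v=uv
    pc=np.array([(u-c['cx'])/c['fx']*d,(v-c['cy'])/c['fy']*d,d])
    return R.from_rotvec(c['rvec']).inv().apply(pc-np.array(c['tvec']))
def save(n,im): cv2.imwrite('pics/'+n,im[:,:,::-1])
E
python3 - <<'E'
from h import *
np.set_printoptions(precision=3,suppress=True)
ims=[]
for cam in("scene","side"):
    im,d=get_image(cam);ims.append(im);np.savez(f'{cam}.npz',im=im,d=d)
    save(cam+'0.png',im)
    for t in("bridge_blank","bridge_clamp","dowel_clamp"):
        for r in search_frame(cam,t): print(cam,t,r['p'],r['uv'],world(cam,d,r['uv']))
    for r in place_of(cam,"bridge_clamp_handle_end"): print(cam,'end',r['p'],r['uv'],world(cam,d,r['uv']))
s=observe();print(s['clock'],s['ee_pos'],s['eef_rot'],s['grip_width'])
E
```

```text
pics
scene bridge_blank 0.73 [292.6, 240.4] [0.448 0.194 0.026]
scene bridge_blank 0.5 [232.7, 224.8] [0.692 0.313 0.001]
scene bridge_clamp 0.83 [277.4, 205.8] [0.759 0.082 0.001]
scene dowel_clamp 0.81 [349.5, 190.7] [ 0.571 -0.139  0.097]
scene end 0.79 [267.7, 195.8] [0.593 0.214 0.141]
side bridge_blank 0.94 [253.1, 370.5] [0.547 0.638 0.007]
side bridge_blank 0.86 [315.4, 240.1] [0.439 0.2   0.03 ]
side bridge_blank 0.71 [217.1, 263.1] [0.703 0.304 0.007]
side bridge_clamp 0.97 [272.5, 212.7] [0.584 0.044 0.002]
side dowel_clamp 0.63 [292.2, 149.1] [ 0.563 -0.378  0.003]
side end 0.58 [256.2, 203.9] [0.605 0.21  0.149]
0.5 [ 0.253 -0.626  0.223] [-3.084 -0.601  0.   ] 0.08759463127082956
```

View pics/scene0.png

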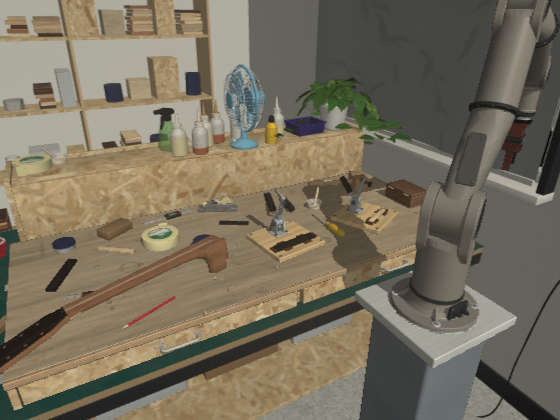

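View pics/side0.png

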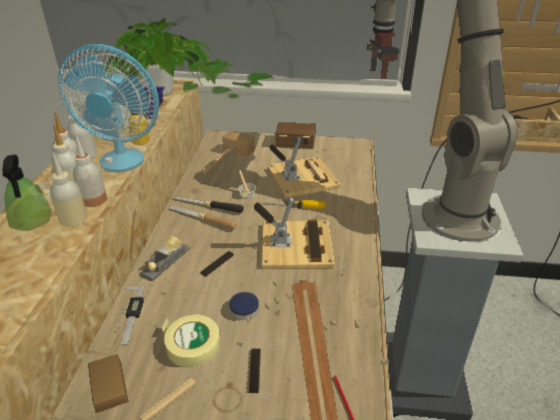

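Candidates for the blank in the side picture are the black bar in the near jig (315,240), a loose black bar (255,370), a small loose bar (217,263), and the narrow piece in the far jig (317,170). The near jig's blank is wide, flat and black, so I choose that one and check it in a crop.

```bash
python3 - <<'E'
from h import *
np.set_printoptions(precision=3,suppress=True)
z=np.load('side.npz');im,d=z['im'],z['d']
save('crop.png',cv2.resize(im[130:280,220:360],None,fx=4,fy=4,interpolation=cv2.INTER_CUBIC))
for cam in('side','scene'):
    im,d=get_image(cam); c=get_calibration(cam)
    def cloud(m):
        v,u=np.nonzero(m&(d>0));dd=d[v,u].astype(float)
        pc=np.stack([(u-c['cx'])/c['fx']*dd,(v-c['cy'])/c['fy']*dd,dd],1)
        return R.from_rotvec(c['rvec']).inv().apply(pc-np.array(c['tvec']))
    for r in cut_out(cam,'bridge_blank'):
        P=cloud(r['mask']);P=P[(P[:,2]>.015)&(P[:,2]<.04)] 
        if len(P)<20: continue
        (cx,cy),wh,a=cv2.minAreaRect(P[:,:2].astype(np.float32))
        q=P[:,:2]-P[:,:2].mean(0);w,V=np.linalg.eigh(q.T@q)
        print(cam,r['p'],r['uv'],len(P),'rect',cx,cy,wh,a,'long axis',V[:,1],np.degrees(np.arctan2(V[1,1],V[0,1])),np.median(P[:,2]))
    P=cloud(np.ones(d.shape,bool));
    # jig board tops
    for y0,y1 in((.05,.35),(-.4,-.0)):
        Q=P[(P[:,2]>.014)&(P[:,2]<.022)&(P[:,0]>.36)&(P[:,0]<.75)&(P[:,1]>y0)&(P[:,1]<y1)]
        if len(Q)>20: print(cam,'board',cv2.minAreaRect(Q[:,:2].astype(np.float32)),len(Q))
    for r in cut_out(cam,'bridge_clamp'):
        Q=cloud(r['mask']);
        for lo,hi in((.05,.07),(.07,.09),(.09,.11),(.11,.13),(.13,.145),(.145,.18)):
            S=Q[(Q[:,2]>lo)&(Q[:,2]<hi)]; print(cam,r['p'],lo,len(S),S.mean(0) if len(S) else '')
E
```

```text
side board ((0.5657019019126892, 0.18187621235847473), (0.25449907779693604, 0.3718188405036926), 88.48858642578125) 2138
side board ((0.5584873557090759, -0.201737642288208), (0.3417925238609314, 0.4110916554927826), 8.41014575958252) 1303
side 0.77 0.05 3 [0.528 0.19  0.067]
side 0.77 0.07 59 [0.543 0.204 0.08 ]
side 0.77 0.09 67 [0.554 0.21  0.101]
side 0.77 0.11 87 [0.564 0.212 0.12 ]
side 0.77 0.13 72 [0.575 0.212 0.138]
side 0.77 0.145 120 [0.529 0.204 0.154]
scene 0.71 [293.1, 241.5] 276 rect 0.44889479875564575 0.19382336735725403 (0.049794793128967285, 0.15782590210437775) 8.82998275756836 long axis [-0.135  0.991] 97.7315863984838 0.0267837713465511
scene board ((0.5558993816375732, 0.18792977929115295), (0.24106812477111816, 0.3724238872528076), 82.40509796142578) 1175
scene board ((0.5575580596923828, -0.19538897275924683), (0.3476533889770508, 0.42142900824546814), 7.505678653717041) 991
scene 0.62 0.05 19 [0.529 0.198 0.064]
scene 0.62 0.07 39 [0.54  0.206 0.081]
scene 0.62 0.09 58 [0.548 0.207 0.1  ]
scene 0.62 0.11 64 [0.559 0.209 0.12 ]
scene 0.62 0.13 49 [0.555 0.21  0.137]
scene 0.62 0.145 49 [0.51  0.203 0.152]
```

View pics/crop.png

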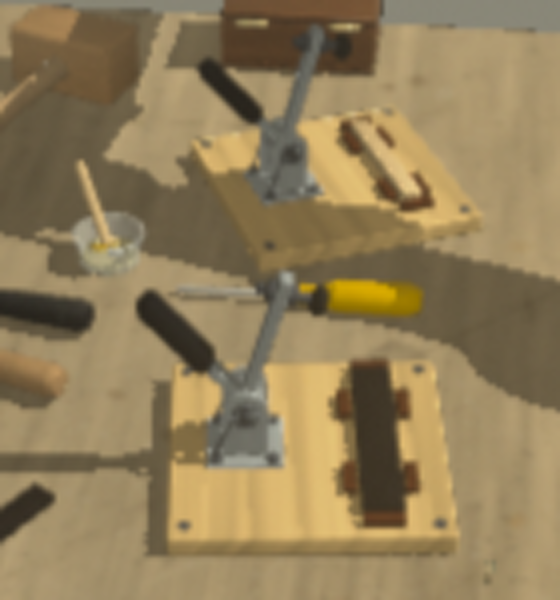

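The crop confirms it: the near jig (blank at crop (378,440)) holds the wide black blank, and the far jig holds the narrow pale dowel. The near handle (crop (175,330)) leans away from the robot. I'll pull it over with shut fingers placed behind it.

```bash
python3 -m jog '0 0 0 0 0 0 4.8; 0 0 0 0 0 0 4.9; 0 0 0 0 0 0 4.8; 0 20.7 -32.8 0 0 0 0; 0 20.7 -32.8 0 0 0 0' 20
python3 -m jog '0 20.7 -32.8 0 0 0 0; 0 20.7 -32.8 0 0 0 0; 0 20.7 -32.8 0 0 0 0; 0 20.7 -32.8 0 0 0 0; 0 20.7 -32.8 0 0 0 0'
python3 -m jog '0 20.7 -32.8 0 0 0 0; 0 20.7 -32.8 0 0 0 0; 0 20.7 -32.8 0 0 0 0; 0 20.7 -32.8 0 0 0 0; 0 20.7 -32.8 0 0 0 0'
```

```text
clock: 1.22
ee_pos: [0.2843, -0.556, 0.2223]
eef_rot: [3.135, 0.199, -0.001]
force: [1.4, 1.3, -0.4]
grip_width: 0.058
finger_force: 0.0
clock: 1.63
ee_pos: [0.3674, -0.3773, 0.2229]
eef_rot: [3.134, 0.206, 0.001]
force: [0.3, 0.9, 0.1]
grip_width: 0.0248
finger_force: 0.0
clock: 2.05
ee_pos: [0.4485, -0.2011, 0.2231]
eef_rot: [3.134, 0.206, 0.001]
force: [1.2, 0.5, -0.1]
grip_width: 0.0004
finger_force: 0.0
```

```bash
python3 -m jog '0 20.7 -32.8 0 0 0 0; 0 20.7 -32.8 0 0 0 0; 0 20.7 -32.8 0 0 0 0; 0 20.7 -32.8 0 0 0 0; 0 20.7 -32.8 0 0 0 0'
python3 -m jog '0 20.7 -32.8 0 0 0 0; 0 20.7 -32.8 0 0 0 0; 0 20.7 -32.8 0 0 0 0; 0 20.7 -32.8 0 0 0 0; 0 20.7 -32.8 0 0 0 0'
python3 -m jog '0 15 -25 0 0 0 0; 0 0 0 0 0 0 0; 0 0 0 0 0 0 0'
python3 - <<'E'
from h import *
np.set_printoptions(precision=3,suppress=True)
im,d=get_image('wrist');c=get_calibration('wrist')
rs=place_of('wrist','bridge_clamp_handle_end')
for r in rs:
    q=np.array([r['uv'][0]-c['cx'],r['uv'][1]-c['cy']]);rr=np.hypot(*q);th=rr/c['fx']
    ray=np.array([*(q/rr*np.sin(th)),np.cos(th)])
    Rm=R.from_rotvec(c['rvec']).inv();o=Rm.apply(-np.array(c['tvec']));w=Rm.apply(ray)
    print(r['p'],r['uv'],'at z=.147',o+w*(.147-o[2])/w[2])
    cv2.circle(im,tuple(int(x) for x in r['uv']),4,(255,0,0),1)
save('wrist1.png',im)
E
```

```text
clock: 2.47
ee_pos: [0.5296, -0.0249, 0.223]
eef_rot: [3.135, 0.206, 0.001]
force: [0.5, -0.7, -0.4]
grip_width: 0.0007
finger_force: 0.0
clock: 2.88
ee_pos: [0.6107, 0.1512, 0.2228]
eef_rot: [3.135, 0.206, 0.001]
force: [1.5, -0.6, 0.2]
grip_width: 0.0006
finger_force: 0.0
clock: 3.13
ee_pos: [0.6215, 0.1785, 0.2222]
eef_rot: [-3.134, -0.212, 0.001]
force: [0.1, -0.5, 0.0]
grip_width: 0.0005
finger_force: 0.0
0.66 [232.2, 229.3] at z=.147 [0.608 0.208 0.147]
```

View pics/wrist1.png

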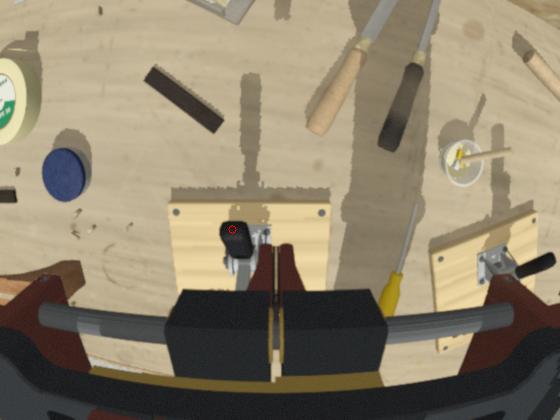

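The wrist view shows the handle end at pixel (232,229), so it sits at about (0.607, 0.209). The board edges are square to the tool. Next I go behind the handle, down, and pull.

```bash
python3 -m jog '0 27 -20 0 0 0 0; 0 5 -13 0 0 0 0; 0 0 0 35 0 0 0; 0 0 0 35 0 0 0; 0 0 0 32 0 0 0'
python3 -m jog '0 0 0 0 0 0 0; 0 0 0 0 0 0 0; 0 -10 0 0 0 0 0; 0 -10 0 0 0 0 0; 0 -10 0 0 0 0 0'
python3 -m jog '0 -8 0 0 0 0 0; 0 -8 0 0 0 0 0; 0 -8 0 0 0 0 0'
```

```text
clock: 3.65
ee_pos: [0.649, 0.2121, 0.1199]
eef_rot: [3.135, 0.205, 0.002]
force: [0.0, 0.4, -0.0]
grip_width: 0.0007
finger_force: 0.0
clock: 4.07
ee_pos: [0.6243, 0.21, 0.1257]
eef_rot: [-3.132, -0.205, -0.019]
force: [16.2, -0.3, 9.5]
grip_width: 0.0004
finger_force: 7.8
clock: 4.32
ee_pos: [0.6089, 0.2085, 0.1318]
eef_rot: [-3.127, -0.201, -0.046]
force: [14.3, 1.2, 13.5]
grip_width: 0.0004
finger_force: 7.5
```

```bash
python3 -m jog '0 -10 0 3 0 0 0; 0 -10 0 0 0 0 0; 0 -10 0 0 0 0 0'
python3 -m jog '0 -8 0 0 0 0 0; 0 -8 0 0 0 0 0; 0 0 0 0 0 0 0'; python3 - <<'E'
from h import *
im,d=get_image('side');save('s2.png',cv2.resize(im[130:280,200:380],None,fx=3,fy=3))
E
```

```text
clock: 4.57
ee_pos: [0.5713, 0.2034, 0.1239]
eef_rot: [-3.131, -0.203, -0.021]
force: [2.7, 0.6, 2.2]
grip_width: 0.0005
finger_force: 1.6
clock: 4.82
ee_pos: [0.5485, 0.1999, 0.1187]
eef_rot: [3.134, 0.207, -0.0]
force: [-0.1, -0.2, 0.2]
grip_width: 0.0007
finger_force: 0.0
```

View pics/s2.png

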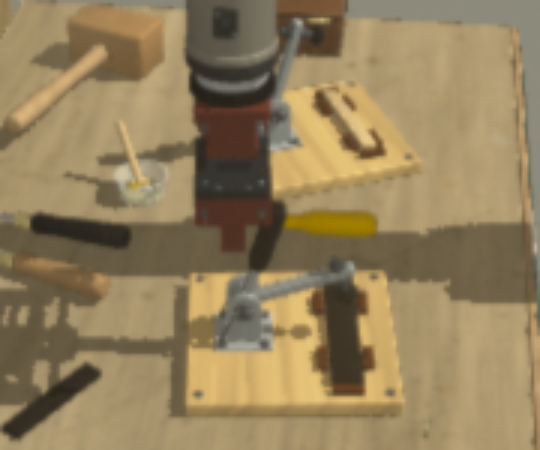

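The clamp is closed: the bar is down on the blank (crop (335,275)) and the handle (265,235) leans towards the blank, clear of the fingers. I back off, wait and check.

```bash
python3 -m jog '0 15 0 0 0 0 0; 0 15 0 0 0 0 0; 0 0 0 -30 0 0 0; 0 0 0 -35 0 0 0; 0 0 0 -35 0 0 0'
python3 -m jog '0 0 0 0 0 0 0; 0 0 0 0 0 0 0; 0 0 0 0 0 0 0; 0 0 0 0 0 0 0; 0 0 0 0 0 0 0'
python3 -m jog '0 -20 0 0 0 0 0; 0 -20 0 0 0 0 0; 0 0 0 0 0 0 0; 0 0 0 0 0 0 0; 0 0 0 0 0 0 0'
python3 - <<'E'
from h import *
np.set_printoptions(precision=3,suppress=True)
im,d=get_image('side');save('s3.png',cv2.resize(im[130:280,200:380],None,fx=3,fy=3))
for r in place_of('side','bridge_clamp_handle_end'): print(r['p'],r['uv'],world('side',d,r['uv']))
im,d=get_image('wrist');c=get_calibration('wrist')
for r in place_of('wrist','bridge_clamp_handle_end'):
    q=np.array([r['uv'][0]-c['cx'],r['uv'][1]-c['cy']]);rr=np.hypot(*q);th=rr/c['fx']
    ray=np.array([*(q/rr*np.sin(th)),np.cos(th)])
    Rm=R.from_rotvec(c['rvec']).inv();o=Rm.apply(-np.array(c['tvec']));w=Rm.apply(ray)
    print(r['p'],r['uv'],o+w*(.151-o[2])/w[2])
E
```

```text
clock: 5.28
ee_pos: [0.5787, 0.2035, 0.2173]
eef_rot: [3.134, 0.207, -0.007]
force: [0.1, 0.7, -0.8]
grip_width: 0.0001
finger_force: 0.0
clock: 5.7
ee_pos: [0.5787, 0.2035, 0.2159]
eef_rot: [3.134, 0.207, -0.005]
force: [0.1, -0.5, -0.4]
grip_width: 0.0005
finger_force: 0.0
clock: 6.12
ee_pos: [0.5404, 0.1986, 0.2173]
eef_rot: [3.135, 0.206, -0.0]
force: [-0.7, -0.1, -0.1]
grip_width: 0.0002
finger_force: 0.0
0.61 [304.2, 204.4] [0.474 0.199 0.151]
```

View pics/s3.png

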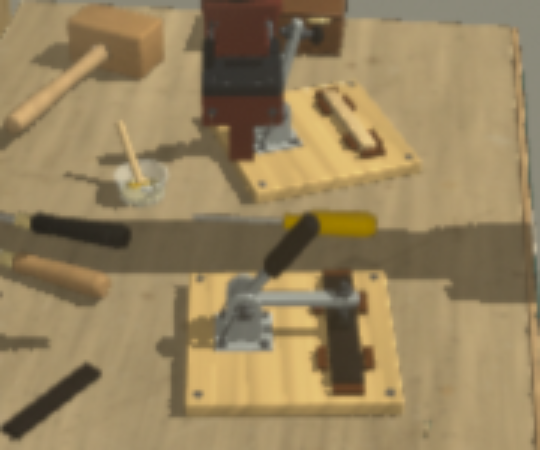

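Fully closed: the bar is flat on the blank, and the robot was free of it for over 0.4 s. Next I go to the blank side of the handle and push it back.

```bash
python3 -m jog '0 -34 0 0 0 0 0; 0 -34 0 0 0 0 0; 0 -33 -3 0 0 0 0; 0 0 0 0 0 0 0; 0 0 0 0 0 0 0'
python3 -m jog '0 0 0 31 0 0 0; 0 0 0 31 0 0 0; 0 0 0 30 0 0 0; 0 0 0 0 0 0 0'
python3 -m jog '0 10 0 0 0 0 0; 0 10 0 0 0 0 0; 0 10 0 0 0 0 0; 0 10 0 0 0 0 0'
```

```text
clock: 6.73
ee_pos: [0.4388, 0.1884, 0.2179]
eef_rot: [3.134, 0.209, 0.001]
force: [1.1, -0.0, 0.7]
grip_width: 0.0003
finger_force: 0.0
clock: 7.07
ee_pos: [0.4378, 0.1869, 0.1212]
eef_rot: [3.132, 0.206, -0.011]
force: [-0.4, 0.0, -0.5]
grip_width: 0.0005
finger_force: 0.0
clock: 7.4
ee_pos: [0.4767, 0.194, 0.1276]
eef_rot: [3.133, 0.208, -0.01]
force: [-12.6, -1.4, 10.3]
grip_width: 0.0003
finger_force: 6.5
```

```bash
python3 -m jog '0 10 0 0 0 0 0; 0 10 0 0 0 0 0; 0 10 0 0 0 0 0; 0 10 0 0 0 0 0; 0 10 0 0 0 0 0'
python3 -m jog '0 10 0 0 0 0 0; 0 10 0 0 0 0 0; 0 0 0 0 0 0 0'
```

```text
clock: 7.82
ee_pos: [0.5309, 0.2009, 0.1275]
eef_rot: [-3.134, -0.206, -0.004]
force: [-2.6, -0.4, 2.6]
grip_width: 0.0006
finger_force: 1.2
clock: 8.07
ee_pos: [0.5517, 0.2029, 0.126]
eef_rot: [-3.134, -0.204, -0.004]
force: [0.1, -0.6, 0.3]
grip_width: 0.0002
finger_force: 0.0
```

Past centre, no contact now; lift and check.

```bash
python3 -m jog '0 0 0 0 0 0 0; 0 0 0 0 0 0 0; 0 0 0 0 0 0 0; 0 0 0 0 0 0 0; 0 0 0 0 0 0 0'
python3 -m jog '0 0 0 -30 0 0 0; 0 0 0 -35 0 0 0; 0 0 0 -40 0 0 0; 0 0 0 -40 0 0 0; 0 0 0 0 0 0 0'
python3 -m jog '0 0 0 0 0 0 0; 0 0 0 0 0 0 0; 0 0 0 0 0 0 0; 0 0 0 0 0 0 0; 0 0 0 0 0 0 0'
python3 - <<'E'
from h import *
np.set_printoptions(precision=3,suppress=True)
im,d=get_image('side');save('s4.png',cv2.resize(im[130:280,200:380],None,fx=3,fy=3))
for r in place_of('side','bridge_clamp_handle_end')+search_frame('side','bridge_blank'): print(r['p'],r['uv'],world('side',d,r['uv']))
E
```

```text
clock: 8.48
ee_pos: [0.5482, 0.2029, 0.1257]
eef_rot: [3.135, 0.207, -0.0]
force: [0.8, -0.7, -0.6]
grip_width: 0.0011
finger_force: 0.0
clock: 8.9
ee_pos: [0.552, 0.205, 0.2793]
eef_rot: [-3.13, -0.206, -0.02]
force: [0.8, 0.8, 1.1]
grip_width: 0.0007
finger_force: 0.0
clock: 9.32
ee_pos: [0.5479, 0.2026, 0.2692]
eef_rot: [3.134, 0.207, -0.004]
force: [0.4, 0.1, 0.1]
grip_width: 0.0005
finger_force: 0.0
0.79 [256.3, 206.7] [0.603 0.217 0.145]
0.83 [255.8, 369.5] [0.541 0.636 0.009]
0.75 [315.7, 238.4] [0.438 0.189 0.028]
0.55 [216.6, 261.8] [0.706 0.301 0.008]
```

View pics/s4.png

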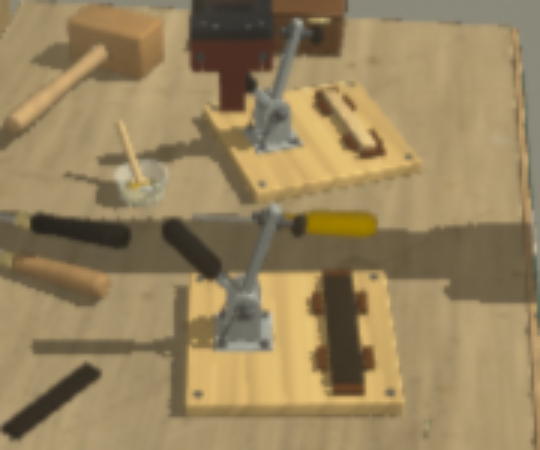

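The clamp is fully open again (handle end (190,235)), the blank lies in its nest (343,330), and the dowel clamp is still open.

```bash
python3 -c "
from rig import job_done
print(job_done())"
```

```text
the job is handed in; nothing more can be done
None
```

The dry run is done and handed in: the bridge clamp closed on the blank, held it with the robot clear for over 0.4 s, and is fully open again; in the last picture the blank is in its nest and the dowel clamp is open (no verdict was returned).

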